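Find the balance point of a baking paddle on an edge

TASK

I want to screw the hanging hook into the baking paddle where it balances. Lay the paddle across the edge of the wooden rest, between its cheeks, so that it first leans with one end down on the worktop; then work it gently along the edge, never pressing hard on the rest, until it balances level on the edge by itself with both ends clear of the worktop, and leave it there, let go and at rest. Leave the other things on the worktop where they are.

Things in the scene. Friction and masses are not known exactly. Their poses are not given: they have to be found in the camera images.
- paddle_mid (a point): Flat wooden baking paddle, at first lying flat: 320 mm long, 16 mm thick, underside flat. Handle 30 mm wide, from the handle end to 75 mm past mid-length; then a square-ended blade 56 mm wide, 85 mm long. This point: mid-length, on the centre line, half-way up the thickness. x axis along the paddle towards the blade, y across its width, z out of its upper face.
- blade_end (a point): Middle of the paddle's blade end face (160 mm from mid-length along its x, half-way up the 16 mm thickness). Axes as paddle_mid.
- handle_end (a point): Middle of the paddle's handle end (-160 mm along its x, half-way up the thickness). Axes as paddle_mid.
- rest_edge (a point): Wooden balancing rest, fixed. This point: middle of its top edge, 42 mm above the worktop. The edge is a pair of 10 mm dowels side by side along x, 42 mm long, their axes 16 mm apart in y (y is the way the paddle is to lie; blade to either side), between two cheeks 8 mm thick (x) and 24 mm deep (y) that stand 16 mm above it. z is up.
- mug: Bystander, to be left alone: blue and white mug, about 90 mm tall. Origin at the centre of its underside.
- lemon: Bystander, to be left alone: lemon, about 70 mm long. Origin at the centre of its underside.
- tin: Bystander, to be left alone: squat food tin, 75 mm wide, 58 mm tall. Origin at the centre of its underside.
- jar: Bystander, to be left alone: jam jar with a white lid, 84 mm tall. Origin at the centre of its underside.
- eggs: Bystander, to be left alone: grey egg box, 106x156x72 mm. Origin at the centre of its underside.
- spoon: Bystander, to be left alone: steel teaspoon, 130 mm long. Origin at the centre of its underside.
- paddle: The same paddle; origin on its underside at mid-length, axes as paddle_mid. It weighs 0.3 to 0.55 kg. An unseen heavy core inside puts its balance point somewhere from 5 to 55 mm past mid-length towards the blade, so well within the handle, different every time.
- rest: The same rest; origin under the centre of its foot (100 mm along x, 70 mm along y, 10 mm high), axes as rest_edge. The paddle stays level by itself only if its balance point is between the two dowels; otherwise its heavy side sinks to the worktop. Rocking dies out in about a second.
Mind the look-alikes: they are no part of the job. What is shaped like the rest but red is not meant.

How it is judged:
By the outcome, as a careful person would: the job done as asked, in the order asked, and still so for the second after the job is handed in, with the robot touching nothing.
It also fails if it takes over 64 s, if anything falls off the work surface, if the arm or the gripper's body presses on something with over 40 N, if the wrist force passes 120 N, or if a joint passes its speed limit or range.

ROBOT

A 6-joint arm with a two-finger parallel gripper is mounted at the origin on a cart in front of the work surface, level with it; the furniture and walls round the work are solid. World frame = base frame: x ahead of the robot, y to its left, z up, the work surface at z = 0. Lengths are in mm, angles in degrees, forces in N, time in s.
With the tool pointing down it reaches from about 300 to 850 mm from the base axis. Payload 4.2 kg.
Tool frame: the origin (TCP) lies at the very end of the fingers, on their centre line; the grasp point (between the pads) lies env.pinch_z behind it (env.pinch_z is the distance from the TCP to the grasp point, in mm); z points along the fingers, y is the line along which they close (so a half turn about z gives the same grasp; the last joint's range is limited). The gripper opens to 91 mm and grips with 3 to 60 N. Pads are 32 mm wide; open, the fingers measure 118 mm over their backs; the gripper's body (76 mm by 178 mm) begins 60 mm behind the grasp point.
Start: joints at [-66.177, 18.312, 89.639, -0, 72.044, -1.146], TCP at [242.733, -521.271, 213.976] pointing down, gripper open.
Joint ranges: [-177.97, 177.97], [-48.28, 115.42], [12.27, 149.76], [-77.06, 257.06], [2.81, 150.46], [-146.56, 146.56]. Speed limits (degrees/s): [147.25, 147.25, 180, 180, 180, 180].

INTERFACE

Orientations are given as [roll, pitch, yaw] about the fixed x, y, z axes, in that order (R = Rz(yaw) Ry(pitch) Rx(roll)).
In Python, from workcell import state, vision, job_done, env gives the robot as it stands.
- The arm moves only by the tool servo_tool, never from a script. Its argument "rows" is a list of rows, each a list of 5 numbers: the shift along the tool's x, y, z scaled (see below), then the turn about the tool's z scaled (see below), then the opening, from 0 (shut) to 1 (fully open). A call has 1 to 20 rows; each row is the pose to reach, as a shift and turn from the pose commanded when the call began, along the tool's axes at that moment; what a row does not reach only later rows make up. The controller multiplies each number of a shift by 200 mm and each number of a turn by 90 degrees. A row lasts 1/12 s, in which the tool goes at most 41.7 mm and 7.16 degrees, less where a joint would pass 70% of its speed; a pose out of reach is approached as far as the arm can. A call with a number of a shift or a turn outside -1 to 1 is refused whole. A call with a gripper value outside its range is refused whole. The fingers move at their own pace and stop on an object; "force" is the grip in N (left out, the last holds). Time passes only in rows, so rows that repeat a pose let the fingers close. It gives the time, the measured TCP pose, the force, the opening and the grip force at its end, in the units of the state.
- state(): the state, without advancing time (a new reading comes with each control period).
- vision.grab_frame(name): name is "scene" or "top" or "wrist"; returns the picture (400x640x3 uint8, red, green, blue); there is no depth.
- vision.camera_info(name): a dict with "vertical_fov" (degrees; the focal length in pixels is half the picture's height over the tangent of half this angle, whatever the lens; pixels are square), "cx", "cy" (the principal point, pixels), "T" (4x4, takes a point from camera to world coordinates). Camera axes: x right, y up, looking along -z (the intrinsics and any distortion apply to the point x, -y, -z); pixel columns grow to the right and rows downward; lengths in mm; the calibration is good to about 2 mm. The wrist camera is an equidistant fisheye: a pixel r from the principal point sees the ray r / f radians off the axis. A picture is of the moment at which its call begins: read the wrist's pose just before it. camera_info takes no time and is no camera call; for the wrist camera it gives the pose at the moment of the call.
- job_done(): hands the job in; it is judged then, once.
The state is a dict: "time_s": time; "qpos": joint angles; "qvel": joint speeds; "effort": joint torques, N m; "ee_pos": TCP position; "ee_rot": TCP orientation; "force": force on the tool from outside, world axes, zero at the start; "torque": the same for the moment, N m; "gripper_width": finger opening in mm; "gripper_force": force on a finger pad.
Only numpy, scipy, OpenCV 4.12 (cv2) and the standard library are available. Lean on these libraries where they do the work, as an engineer would, in place of code of your own. Each camera call takes 0.05 s, during which the arm holds its last target. There are 200 camera calls.

## Working session

There is one attempt and no reset: what is moved stays moved. The work goes in short steps, Python scripts to look and compute and a tool call to move; the robot and the scene stay as the last step left them, time stands still between calls to the robot, and variables do not carry over. Pictures are saved under pics/ and viewed, at most 10 in all, crops included, and the job is handed in when it is done.

Besides the shell and the picture viewer there is one more tool, called after ">>>" as a command line: name --pt "numbers of a row" for each row, then --argument value for the rest. servo_tool: Moves the arm, as the interface text tells. Its arguments: {"type":"object","properties":{"rows":{"type":"array"},"force":{"type":"number"}},"required":["rows"]}

```bash
mkdir -p pics
python3 - <<'E'
from workcell import state, vision, env
import cv2
for n in("scene","top"):
    im=vision.grab_frame(n); cv2.imwrite(f"pics/{n}0.png",im[:,:,::-1]); i=vision.camera_info(n); print(n,i["vertical_fov"],i["cx"],i["cy"],i["T"].__repr__(),[k for k in i])
print(env.pinch_z, state())
E
```

```text
scene 53.76970299875414 322.4005452968656 194.51977737149207 array([[-4.85872925e-01,  6.28217371e-01, -6.07676259e-01,
        -3.49642865e+02],
       [-8.73968344e-01, -3.57423514e-01,  3.29283714e-01,
         3.94678907e+02],
       [-1.03360347e-02,  6.91079856e-01,  7.22704504e-01,
         1.13008701e+03],
       [ 0.00000000e+00,  0.00000000e+00,  0.00000000e+00,
         1.00000000e+00]]) ['vertical_fov', 'cx', 'cy', 'T']
top 54.07009841397577 317.04347652065223 202.8469782008184 array([[ 2.26430627e-03,  9.95083943e-01, -9.90091831e-02,
         4.33935886e+02],
       [-9.99713342e-01,  4.61243541e-03,  2.34938129e-02,
        -7.18464426e+01],
       [ 2.38349895e-02,  9.89276042e-02,  9.94809139e-01,
         1.17367591e+03],
       [ 0.00000000e+00,  0.00000000e+00,  0.00000000e+00,
         1.00000000e+00]]) ['vertical_fov', 'cx', 'cy', 'T']
18.8 {'time_s': 0.1, 'qpos': array([-6.61767223e+01,  1.83455175e+01,  8.96994614e+01, -1.12176278e-03,
        7.20443301e+01, -1.14871581e+00]), 'qvel': array([-0.0358108 , -0.123246  , -0.23142426, -0.01376456, -0.0297379 ,
       -0.07540926]), 'effort': array([-1.49016760e-04, -4.13332665e+01, -2.32509989e+01,  7.27995462e-02,
        4.20993275e-02, -6.06923118e-05]), 'ee_pos': array([ 242.53528628, -520.84087025,  213.22872041]), 'ee_rot': array([-1.79910688e+02, -7.24051132e-04,  2.49723396e+01]), 'force': array([ 0.87475063,  0.44689694, -0.29947082]), 'torque': array([-0.0005642 , -0.03016976,  0.02191435]), 'gripper_force': 0.0, 'gripper_width': 91.06445884615624}
```

View pics/top0.png

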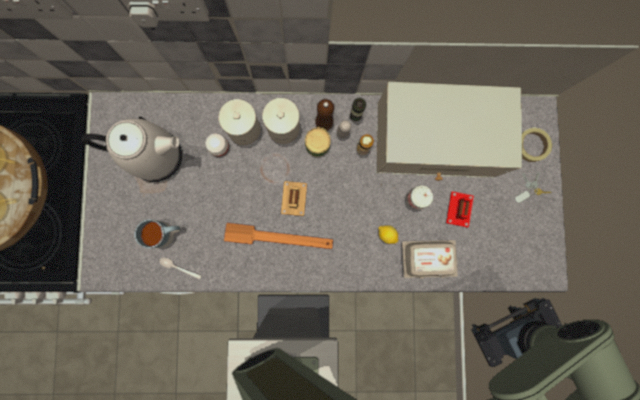

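View pics/scene0.png

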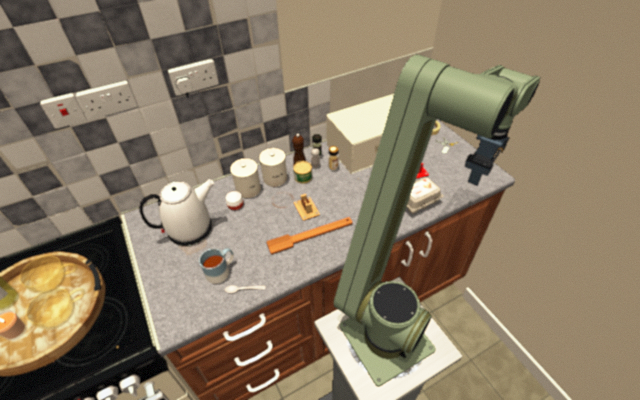

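Top view: the paddle runs from its blade end (225,233) to its handle end (333,243). The rest is at (293,198) and the red decoy at (460,209). I'll enlarge the area.

Run:
```python
import cv2
im=cv2.imread("pics/top0.png")
cv2.imwrite("pics/c1.png",cv2.resize(im[170:260,215:345],None,fx=6,fy=6,interpolation=cv2.INTER_CUBIC))
```

```text
(no output)
```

View pics/c1.png

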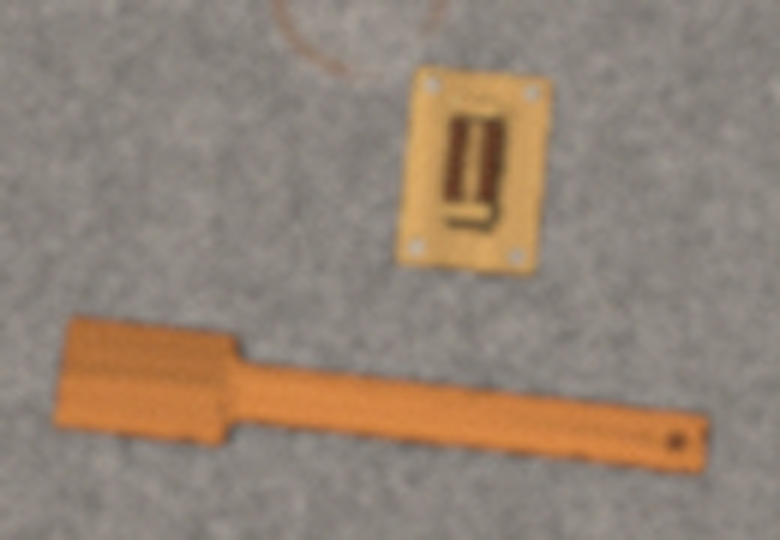

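Crop: the rest's foot corners are at (417,66), (552,76), (538,273) and (398,264), with the dowels running up the image. The paddle's blade end has its middle at (62,371), and the handle end at (706,443).

```bash
cat > h.py <<'E'
import numpy as np
from workcell import state, vision, env
def ray(n,u,v,i=None):
    i=i or vision.camera_info(n); f=200/np.tan(np.radians(i["vertical_fov"]/2)); T=np.array(i["T"])
    x,y=u-i["cx"],v-i["cy"]
    if n=="wrist":
        r=np.hypot(x,y); t=r/f; d=np.array([np.sin(t)*x/r,-np.sin(t)*y/r,-np.cos(t)])
    else: d=np.array([x/f,-y/f,-1])
    return T[:3,3],T[:3,:3]@d
def at(n,u,v,z,i=None):
    c,d=ray(n,u,v,i); return c+d*(z-c[2])/d[2]
def proj(n,P,i=None):
    i=i or vision.camera_info(n); f=200/np.tan(np.radians(i["vertical_fov"]/2)); T=np.array(i["T"])
    p=T[:3,:3].T@(np.array(P)-T[:3,3]); x,y,z=p[0],-p[1],-p[2]
    if n=="wrist":
        r=np.hypot(x,y); t=np.arctan2(r,z); return i["cx"]+f*t*x/r,i["cy"]+f*t*y/r
    return i["cx"]+f*x/z,i["cy"]+f*y/z
E
python3 - <<'E'
from h import *
c=lambda u,v:((u+.5)/6-.5+215,(v+.5)/6-.5+170)
R=[at("top",*c(*p),10) for p in[(417,66),(552,76),(538,273),(398,264)]]
m=np.mean(R,0);print("rest",R,m); a=(R[0]+R[1]-R[2]-R[3])/2;b=(R[0]+R[3]-R[1]-R[2])/2
print(np.linalg.norm(a),np.linalg.norm(b),np.degrees(np.arctan2(a[1],a[0])),np.degrees(np.arctan2(b[1],b[0])))
for p in[(455,117),(455,200),(493,117),(490,205),(470,110),(474,222)]:print(at("top",*c(*p),42))
B=at("top",*c(62,371),16);H=at("top",*c(706,443),16)
d=B-H;print("paddle",B,H,(B+H)/2,np.linalg.norm(d),np.degrees(np.arctan2(d[1],d[0])))
for n,p,z in[("mug",(152,234),80),("lemon",(388,234),30),("jar",(421,197),84),("tin",(318,140),58),("egg",(432,260),72),("box",(385,168),130),("spoon",(165,263),5),("spoon",(200,276),5),("steel",(205,238),0),("mughandle",(182,231),60)]:print(n,at("top",*p,z))
s=state();print(s["ee_pos"],s["ee_rot"])
E
```

```text
rest [array([ 6.16312871e+02, -4.17916708e-01,  1.00000000e+01]), array([611.66748791, -67.81596562,  10.        ]), array([513.01687718, -61.36513536,  10.        ]), array([517.21067527,   7.92324301,  10.        ])] [564.55197796 -30.41894367  10.        ]
99.15262933843444 68.4859666958983 -4.2777811561333055 86.29997206831302
[586.42898199 -21.03095288  42.        ]
[546.00616805 -21.39390994  42.        ]
[586.52987352 -39.4300409   42.        ]
[543.65742504 -38.29887219  42.        ]
[589.89149037 -28.26346748  42.        ]
[535.37948594 -30.64679402  42.        ]
paddle [463.73911909 170.76174989  16.        ] [ 429.4315597  -144.20292234   16.        ] [446.58533939  13.27941377  16.        ] 316.8276398678864 83.78355935993268
mug [454.41183245 357.02788124  80.        ]
lemon [ 457.21766717 -306.51710622   30.        ]
jar [ 560.29588376 -390.45663345   84.        ]
tin [ 728.64864692 -100.56106811   58.        ]
egg [ 383.99370965 -420.72631796   72.        ]
box [ 633.63609872 -280.63230414  130.        ]
spoon [371.33750716 345.0897454    5.        ]
spoon [333.83714411 242.19352968   5.        ]
steel [444.51763017 232.33176774   0.        ]
mughandle [463.4282631  281.65896908  60.        ]
[ 242.53528628 -520.84087025  213.22872041] [-1.79910688e+02 -7.24051132e-04  2.49723396e+01]
```

```bash
cat >> h.py <<'E'
def rel(x,y,z,yaw,base=None,byaw=None):
    s=state(); p=np.array(base if base is not None else s["ee_pos"]); a0=byaw if byaw is not None else s["ee_rot"][2]; a=np.radians(a0)
    R=np.array([[np.cos(a),np.sin(a),0],[np.sin(a),-np.cos(a),0],[0,0,-1]])
    return np.round(R.T@(np.array([x,y,z])-p)/200,4), round(-((yaw-a0+180)%360-180)/90,4)
E
python3 -c "
from h import *
print(rel(451,53,120,83.8,[242.733,-521.271,213.976],24.97))"
```

```text
(array([ 2.1561, -2.1634,  0.4699]), -0.6537)
```

>>> servo_tool --pt "0.95 -0.95 0 0 1" --pt "0.95 -0.95 0 0 1" --pt "0.95 -0.95 0 0 1" --pt "0.95 -0.95 0 0 1" --pt "0.95 -0.95 0 0 1" --pt "0.95 -0.95 0 0 1" --pt "0.95 -0.95 0 0 1"

```text
time_s: 0.68
ee_pos: [334.8, -264.6, 213.7]
ee_rot: [-179.9, -0.0, 25.1]
force: [-0.5, -0.3, -0.5]
gripper_width: 91.2
gripper_force: 0.0
```

>>> servo_tool --pt "0.95 -0.95 0 0 1" --pt "0.95 -0.95 0 0 1" --pt "0.95 -0.95 0 0 1" --pt "0.95 -0.95 0 0 1" --pt "0.95 -0.95 0 0 1" --pt "0.95 -0.95 0 0 1" --pt "0.95 -0.95 0 0 1"

```text
time_s: 1.27
ee_pos: [427.6, -12.5, 213.8]
ee_rot: [-179.9, -0.1, 25.1]
force: [-0.2, -1.7, -0.6]
gripper_width: 91.3
gripper_force: 0.0
```

>>> servo_tool --pt "0.25 -0.26 0.47 -0.654 1" --pt "0.25 -0.26 0.47 -0.654 1" --pt "0.25 -0.26 0.47 -0.654 1" --pt "0.25 -0.26 0.47 -0.654 1" --pt "0.25 -0.26 0.47 -0.654 1" --pt "0.25 -0.26 0.47 -0.654 1" --pt "0.25 -0.26 0.47 -0.654 1" --pt "0.25 -0.26 0.47 -0.654 1" --pt "0.25 -0.26 0.47 -0.654 1" --pt "0.25 -0.26 0.47 -0.654 1" --pt "0.25 -0.26 0.47 -0.654 1" --pt "0.25 -0.26 0.47 -0.654 1"

```text
time_s: 2.27
ee_pos: [450.1, 51.8, 119.8]
ee_rot: [-180.0, 0.0, 83.8]
force: [-0.7, -0.4, -0.4]
gripper_width: 91.0
gripper_force: 0.0
```

Run:
```python
from h import *
import cv2
s=state();i=vision.camera_info("wrist");im=vision.grab_frame("wrist")
print(s["time_s"],s["ee_pos"],s["ee_rot"],s["force"],s["torque"],rel(451,53,3,83.8))
cv2.imwrite("pics/w1.png",im[:,:,::-1])
import pickle;pickle.dump(i,open("w1.pkl","wb"))
for n,P in dict(bladeend=(463.7,170.8,16),handle=(429.4,-144.2,16),mid=(446.6,13.3,16),rest=(565,-30.5,42)).items():print(n,proj("wrist",P,i))
```

```text
2.2667 [450.07093455  51.84040508 119.82065843] [-1.79988144e+02  7.20153127e-03  8.37802096e+01] [-0.72650383 -0.35887816 -0.41210005] [-0.0145379  -0.07093378  0.03441371] (array([0.0064, 0.0038, 0.5843]), np.float64(-0.0001))
bladeend (np.float64(325.7369196586669), np.float64(61.189898391527976))
handle (np.float64(325.363409008899), np.float64(354.5397595329305))
mid (np.float64(325.62737359619314), np.float64(233.33882772830364))
rest (np.float64(452.1597386047112), np.float64(270.562461840484))
```

View pics/w1.png

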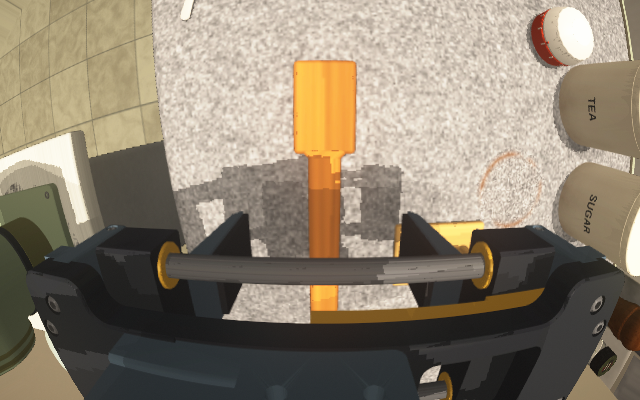

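Wrist view: the paddle is centred at column 325, and its blade end at (325,61) is where the estimate puts it. I'll descend and grip.

>>> servo_tool --pt "0.005 0.004 0.2 0 0.7" --pt "0.005 0.004 0.35 0 0.7" --pt "0.005 0.004 0.47 0 0.7" --pt "0.005 0.004 0.54 0 0.7" --pt "0.005 0.004 0.575 0 0.7" --pt "0.005 0.004 0.58 0 0.7" --pt "0.005 0.004 0.58 0 0.7"

```text
time_s: 2.9
ee_pos: [451.4, 52.8, 4.1]
ee_rot: [180.0, 0.0, 83.8]
force: [-0.8, 0.2, 0.4]
gripper_width: 64.0
gripper_force: 0.0
```

>>> servo_tool --pt "0 0 0 0 0.2" --pt "0 0 0 0 0.2" --pt "0 0 0 0 0.2" --pt "0 0 0 0 0.2" --pt "0 0 0 0 0.2" --pt "0 0 0 0 0.2" --pt "0 0 0 0 0.2" --pt "0 0 0 0 0.2" --pt "0 0 0 0 0.2" --pt "0 0 0 0 0.2" --force 45

```text
time_s: 3.73
ee_pos: [450.4, 52.8, 4.2]
ee_rot: [-179.9, 0.0, 83.8]
force: [-3.7, 0.2, 5.2]
gripper_width: 29.7
gripper_force: 45.0
```

>>> servo_tool --pt "0 0 -0.03 0 0.2" --pt "0 0 -0.1 0 0.2" --pt "0 0 -0.2 0 0.2" --pt "0 0 -0.3 0 0.2" --pt "0 0 -0.37 0 0.2" --pt "0 0 -0.4 0 0.2" --pt "0 0 -0.4 0 0.2" --pt "0 0 -0.4 0 0.2" --pt "0 0 -0.4 0 0.2" --pt "0 0 -0.4 0 0.2" --pt "0 0 -0.4 0 0.2" --pt "0 0 -0.4 0 0.2" --pt "0 0 -0.4 0 0.2" --pt "0 0 -0.4 0 0.2" --pt "0 0 -0.4 0 0.2"

```text
time_s: 4.98
ee_pos: [451.1, 52.8, 83.8]
ee_rot: [-180.0, 0.0, 83.8]
force: [-0.2, 0.5, -4.5]
gripper_width: 29.9
gripper_force: 45.0
```

Run:
```python
from h import *
import cv2
F=[];M=[]
for k in range(10):
    i=vision.camera_info("wrist");im=vision.grab_frame("wrist"); s=state();F.append(s["force"]);M.append(s["torque"])
print(s["time_s"],s["ee_pos"],s["ee_rot"],s["gripper_width"],s["gripper_force"])
print(np.mean(F,0),np.std(F,0),np.mean(M,0),np.std(M,0))
cv2.imwrite("pics/w2.png",im[:,:,::-1])
```

```text
5.4833 [451.09195336  52.76044731  83.95753385] [1.79995483e+02 4.33969525e-03 8.38290841e+01] 29.327459609242705 44.98658001422882
[-0.21768198  0.075275   -4.37792862] [0.4188091  0.33872131 0.45514511] [ 0.04491466 -0.08886911 -0.02048878] [0.02588169 0.0229195  0.02818344]
```

View pics/w2.png

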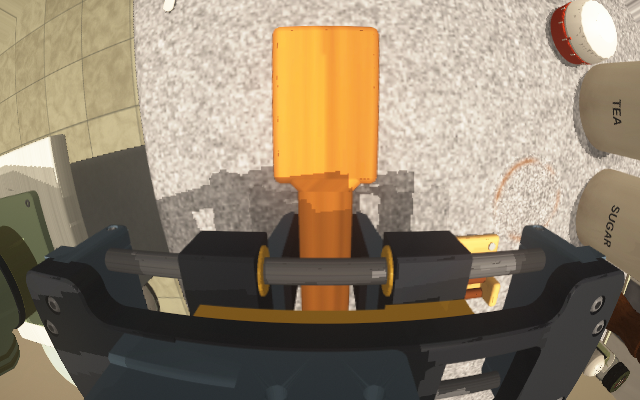

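The paddle is held, with its blade up to row 27 and the shoulder at row 183. Its weight is about 4 N, and the wrist moment puts the balance point roughly 27 mm past mid. I'll carry it over the rest, with the rest about 5 mm on the handle side of mid.

Run:
```python
from h import *
i=vision.camera_info("wrist")
a=np.radians(83.8);d=np.array([np.cos(a),np.sin(a)])
print([proj("wrist",[*(np.array([451.1,52.8])+t*d),96],i) for t in(120,35)])
print(rel(568.5,14.4,84,86))
```

```text
[(np.float64(324.7773695770429), np.float64(23.92250648296843)), (np.float64(324.6021475453036), np.float64(186.29478411175626))]
(array([-1.276e-01,  6.043e-01, -2.000e-04]), np.float64(-0.0241))
```

>>> servo_tool --pt "-0.02 0.08 0 -0.024 0.2" --pt "-0.05 0.22 0 -0.024 0.2" --pt "-0.085 0.38 0 -0.024 0.2" --pt "-0.11 0.51 0 -0.024 0.2" --pt "-0.125 0.58 0 -0.024 0.2" --pt "-0.128 0.604 0 -0.024 0.2" --pt "-0.128 0.604 0 -0.024 0.2" --pt "-0.128 0.604 0 -0.024 0.2" --pt "-0.128 0.604 0 -0.024 0.2"

```text
time_s: 6.23
ee_pos: [566.7, 14.7, 83.6]
ee_rot: [-179.9, 0.0, 86.0]
force: [-0.5, -0.0, -4.2]
gripper_width: 29.7
gripper_force: 45.0
```

Run:
```python
from h import *
import cv2
im=vision.grab_frame("top");s=state();print(s["time_s"],s["ee_pos"],s["ee_rot"])
im2=vision.grab_frame("scene")
a=cv2.resize(im[160:240,230:340],None,fx=5,fy=5,interpolation=cv2.INTER_CUBIC)
b=im2[140:290,220:400];b=cv2.resize(b,(int(180*400/150)-230+230,400))
cv2.imwrite("pics/c2.png",a[:,:,::-1]); cv2.imwrite("pics/s2.png",im2[:,:,::-1])
print([proj("top",[565.3+t*.998,-30.5-t*.07,58]) for t in(-25,25)])
```

```text
6.2833 [566.89260407  14.74339299  83.80507597] [-1.79906005e+02  4.79719994e-03  8.60185388e+01]
[(np.float64(292.7326759936024), np.float64(204.34598616817266)), (np.float64(294.1002573184314), np.float64(187.03738491208662))]
```

View pics/c2.png

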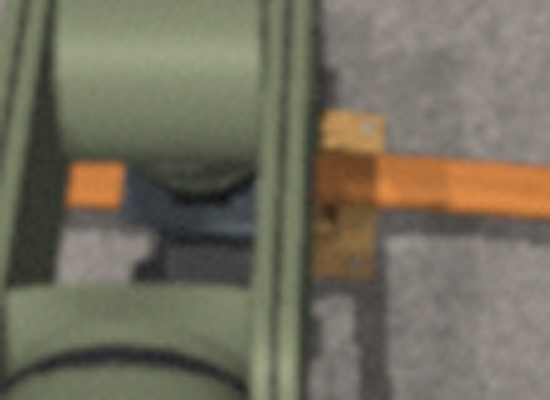

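>>> servo_tool --pt "0 0.004 0.04 0 0.2" --pt "0 0.004 0.08 0 0.2" --pt "0 0.004 0.12 0 0.2" --pt "0 0.004 0.15 0 0.2" --pt "0 0.004 0.165 0 0.2" --pt "0 0.004 0.17 0 0.2" --pt "0 0.004 0.175 0 0.2" --pt "0 0.004 0.175 0 0.2" --pt "0 0.004 0.175 0 0.2"

```text
time_s: 7.08
ee_pos: [569.5, 14.3, 49.2]
ee_rot: [180.0, 0.0, 86.0]
force: [0.6, 0.0, -4.4]
gripper_width: 29.4
gripper_force: 45.0
```

>>> servo_tool --pt "0 0 0.002 0 0.2" --pt "0 0 0.005 0 0.2" --pt "0 0 0.007 0 0.2" --pt "0 0 0.007 0 0.2" --pt "0 0 0.007 0 0.2"

```text
time_s: 7.5
ee_pos: [569.2, 14.3, 47.6]
ee_rot: [180.0, 0.0, 86.0]
force: [-0.0, -0.1, -3.8]
gripper_width: 29.5
gripper_force: 45.0
```

>>> servo_tool --pt "0 0 0.002 0 0.2" --pt "0 0 0.004 0 0.2" --pt "0 0 0.004 0 0.2"

```text
time_s: 7.75
ee_pos: [569.2, 14.3, 46.7]
ee_rot: [-180.0, 0.0, 86.0]
force: [-0.1, -0.1, -3.8]
gripper_width: 29.8
gripper_force: 45.0
```

>>> servo_tool --pt "0 0 0 0 0.36" --pt "0 0 0 0 0.38" --pt "0 0 0 0 0.4" --pt "0 0 0 0 0.5" --pt "0 0 0 0 0.6" --pt "0 0 0 0 0.6" --pt "0 0 0 0 0.6" --pt "0 0 0 0 0.6" --pt "0 0 0 0 0.6" --pt "0 0 0 0 0.6"

```text
time_s: 8.58
ee_pos: [569.2, 14.3, 46.7]
ee_rot: [180.0, 0.0, 86.0]
force: [-0.7, 0.5, -0.3]
gripper_width: 54.7
gripper_force: 0.0
```

Run:
```python
from h import *
import cv2
im=vision.grab_frame("wrist");s=state();print(s)
im2=vision.grab_frame("scene")
b=cv2.resize(im2[160:280,240:380],None,fx=4,fy=4,interpolation=cv2.INTER_CUBIC)
o=np.zeros((600,560,3),np.uint8);o[:480]=b; 
cv2.imwrite("pics/s3.png",b[:,:,::-1]);cv2.imwrite("pics/w3.png",im[:,:,::-1])
```

```text
{'time_s': 8.6333, 'qpos': array([ 2.83532398e-01,  2.66587743e+01,  1.03235826e+02, -6.13594709e-03,
        5.01041618e+01,  4.29717008e+00]), 'qvel': array([ 0.06634966,  0.02909841, -0.03717634,  0.08513482, -0.04589936,
       -0.00184779]), 'effort': array([ 6.46360259e-04, -4.38644993e+01, -1.81376892e+01,  6.10528258e-02,
        3.06581939e-02, -3.15800582e-05]), 'ee_pos': array([569.24037845,  14.28951267,  46.73794616]), 'ee_rot': array([1.79998413e+02, 4.60169560e-03, 8.59902978e+01]), 'force': array([-0.03378592,  0.08052524, -0.37357352]), 'torque': array([-0.05905876, -0.04436158,  0.0764758 ]), 'gripper_force': 0.0, 'gripper_width': 55.078285943911986}
```

View pics/s3.png

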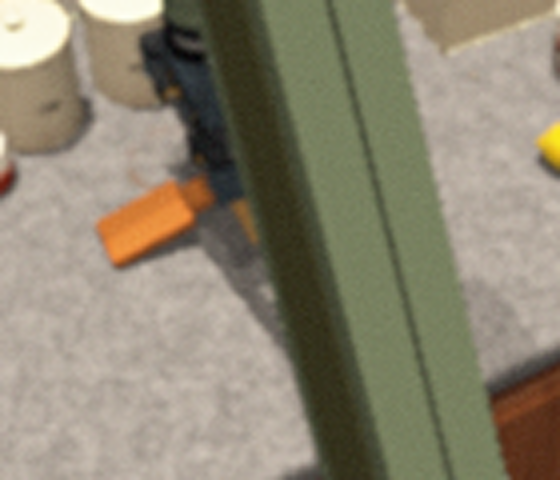

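The scene view shows the blade end low, at crop (98,228)–(120,265). I'll check its height numerically while I raise the fingers and go round to the blade end.

>>> servo_tool --pt "0 0 -0.05 0 0.6" --pt "0 0 -0.12 0 0.6" --pt "0 0 -0.2 0 0.6" --pt "0 0 -0.25 0 0.6" --pt "0.1 0 -0.25 0 0.6" --pt "0.25 -0.005 -0.25 0 0.5" --pt "0.4 -0.01 -0.25 0 0.4" --pt "0.55 -0.015 -0.25 0 0.4" --pt "0.68 -0.015 -0.25 0 0.4" --pt "0.76 -0.015 -0.25 0 0.4" --pt "0.78 -0.015 -0.25 0 0.4" --pt "0.78 -0.015 -0.25 0 0.4" --pt "0.78 -0.015 -0.25 0 0.4"

```text
time_s: 9.77
ee_pos: [577.0, 169.4, 96.9]
ee_rot: [-180.0, 0.0, 86.0]
force: [-0.8, -0.1, -0.6]
gripper_width: 36.6
gripper_force: 0.0
```

Run:
```python
from h import *
import cv2
i=vision.camera_info("wrist");im=vision.grab_frame("wrist");s=state();print(s["time_s"],s["ee_pos"],s["ee_rot"])
im2=vision.grab_frame("top");cv2.imwrite("pics/t4.png",im2[:,:,::-1])
a=cv2.resize(im[190:400,180:480],None,fx=2.5,fy=2.5,interpolation=cv2.INTER_CUBIC)
cv2.imwrite("pics/w4.png",im[:,:,::-1])
print(rel(s["ee_pos"][0],s["ee_pos"][1],6,86))
# expected leaning end corners
for z in(0,16,30,50): print(z,[np.round(proj("scene",[577+dx,130,z]),0) for dx in(-28,28)],np.round(proj("top",[577,130,z]),1))
# orange mask in top
h=cv2.cvtColor(im2,cv2.COLOR_RGB2HSV);m=((h[...,0]>5)&(h[...,0]<16)&(h[...,1]>170)&(h[...,2]>110)).astype(np.uint8)
m[:170]=0;m[255:]=0
n,l,st,c=cv2.connectedComponentsWithStats(m)
print([list(x) for x in st[1:] if x[4]>60])
```

```text
9.8167 [577.00586902 169.02936234  96.82938269] [-1.79987415e+02  4.11295639e-02  8.59543478e+01]
(array([ 1.00e-03, -1.00e-04,  4.54e-01]), np.float64(-0.0009))
0 [array([270., 228.]), array([264., 218.])] [240.6 193.8]
16 [array([269., 225.]), array([263., 215.])] [239.7 193.1]
30 [array([269., 222.]), array([263., 212.])] [238.9 192.5]
50 [array([268., 219.]), array([262., 209.])] [237.7 191.7]
[[np.int32(295), np.int32(191), np.int32(34), np.int32(10), np.int32(138)]]
```

View pics/t4.png

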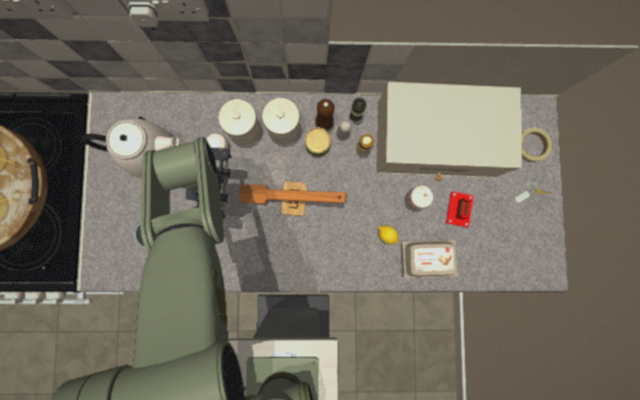

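Top view: the paddle lies across the rest between the cheeks, blade end at (240,193) and handle end at (346,197). It is foreshortened, and the scene view puts the blade end at z≈0, so it leans as asked. Next I lower behind the blade end and push gently.

>>> servo_tool --pt "0 0 0.1 0 0.4" --pt "0 0 0.2 0 0.4" --pt "0 0 0.3 0 0.4" --pt "0 0 0.39 0 0.4" --pt "0 0 0.44 0 0.4" --pt "0 0 0.45 0 0.4" --pt "0 0 0.45 0 0.4"

```text
time_s: 10.45
ee_pos: [577.0, 169.3, 6.4]
ee_rot: [-179.9, 0.0, 85.9]
force: [-0.6, 0.7, 0.6]
gripper_width: 36.3
gripper_force: 0.0
```

>>> servo_tool --pt "-0.02 0 0 0 0.4" --pt "-0.04 0 0 0 0.4" --pt "-0.055 0 0 0 0.4" --pt "-0.07 0 0 0 0.4" --pt "-0.085 0 0 0 0.4" --pt "-0.1 0 0 0 0.4" --pt "-0.11 0 0 0 0.4"

```text
time_s: 11.03
ee_pos: [576.1, 148.6, 7.1]
ee_rot: [179.9, -0.1, 85.9]
force: [0.4, 3.3, 1.0]
gripper_width: 36.4
gripper_force: 1.9
```

>>> servo_tool --pt "-0.01 0 0 0 0.4" --pt "-0.02 0 0 0 0.4" --pt "-0.03 0 0 0 0.4" --pt "-0.04 0 0 0 0.4" --pt "-0.05 0 0 0 0.4"

```text
time_s: 11.45
ee_pos: [575.2, 138.3, 6.9]
ee_rot: [180.0, -0.0, 86.0]
force: [0.2, 5.4, 1.5]
gripper_width: 36.4
gripper_force: 2.3
```

>>> servo_tool --pt "-0.01 0 0 0 0.4" --pt "-0.02 0 0 0 0.4" --pt "-0.03 0 0 0 0.4" --pt "-0.03 0 0 0 0.4"

```text
time_s: 11.78
ee_pos: [574.5, 131.7, 6.8]
ee_rot: [180.0, 0.0, 86.0]
force: [0.4, 3.4, 2.5]
gripper_width: 36.1
gripper_force: 1.7
```

>>> servo_tool --pt "0.03 0 0 0 0.4" --pt "0.1 0 0 0 0.4" --pt "0.15 0 0 0 0.4" --pt "0.2 0 0 0 0.4" --pt "0.2 0 0 0 0.4" --pt "0.2 0 0 0 0.4" --pt "0.2 0 0 0 0.4"

```text
time_s: 12.37
ee_pos: [577.0, 172.2, 6.5]
ee_rot: [-180.0, 0.0, 86.0]
force: [0.7, -0.1, 1.0]
gripper_width: 36.6
gripper_force: 0.0
```

```bash
cat > look.py <<'E'
from h import *
import cv2,sys
s=state();im=vision.grab_frame("top");k=sys.argv[1]
cv2.imwrite(f"pics/t{k}.png",im[:,:,::-1])
f=im.astype(int);r,g,b=f[...,0],f[...,1],f[...,2]
m=((r>1.35*g)&(g>1.2*b)&(r>70)).astype(np.uint8);m[:182]=0;m[212:]=0;m[:,:215]=0;m[:,370:]=0
# orangeness profile along columns at the paddle rows: ends to sub-pixel
o=np.clip((r-b),0,None)[182:212,215:370].astype(float)
p=np.sort(o,0)[-4:].mean(0)
n,l,st,c=cv2.connectedComponentsWithStats(m);print(s["time_s"],s["ee_pos"],[list(map(int,x)) for x in st[1:] if x[4]>25])
print(np.round(p[5:45]).astype(int)); print(np.round(p[105:150]).astype(int))
E
python3 look.py 5
```

```text
12.3667 [577.00160558 172.19269895   6.54177309] [[246, 185, 106, 19, 1382]]
[  8  10   9  10  10   8  12  14  14  15  16  13  12  13   8   8   8   8
   8   9   8   8   9  10  10  34  69  83  85  88  94 106 122 130 131 130
 129 130 129 127]
[139 138 140 139 139 140 140 138 140 138 139 136 136 136 136 136 136 137
 136 134 134 134 133 131 130 130 130 132 135 137 130  98  38  14  14  14
  15  16  15  15  15  14  14  15  15]
```

```bash
cat > pred.py <<'E'
from h import *
i=vision.camera_info("top")
def P(t,z): return [565.5+t*.07,-30.5+t*.998,z]
def lean(q):
    L=160-q; th=np.arcsin(42/L); c,s=np.cos(th),np.sin(th)
    e=8+L*c   # bottom corner of blade end
    pts=[(e,0),(e+16*s,16*c),(e-320*c,320*s),(e-320*c+16*s,320*s+16*c)]
    return [round(float(proj("top",P(*p),i)[0]),1) for p in pts]
def level(r):
    return [round(float(proj("top",P(t,z),i)[0]),1) for t,z in((160-r,42),(160-r,58),(-160-r,42),(-160-r,58))]
E
python3 -c "
from pred import *
for q in(0,2,10,15,20,25,30):print(q,lean(q),q-8,level(q-8))"
```

```text
0 [240.1, 237.8, 345.2, 344.3] -8 [235.7, 234.7, 345.8, 346.3]
2 [240.8, 238.5, 345.9, 344.9] -6 [236.4, 235.4, 346.5, 347.0]
10 [243.6, 241.2, 348.6, 347.5] 2 [239.1, 238.2, 349.2, 349.8]
15 [245.3, 242.9, 350.2, 349.2] 7 [240.9, 239.9, 350.9, 351.5]
20 [247.1, 244.6, 351.9, 350.8] 12 [242.6, 241.7, 352.6, 353.3]
25 [248.8, 246.4, 353.5, 352.3] 17 [244.3, 243.4, 354.3, 355.0]
30 [250.6, 248.1, 355.1, 353.9] 22 [246.1, 245.2, 356.1, 356.7]
```

>>> servo_tool --pt "-0.06 0 0 0 0.4" --pt "-0.12 0 0 0 0.4" --pt "-0.17 0 0 0 0.4" --pt "-0.19 0 0 0 0.4" --pt "-0.205 0 0 0 0.4" --pt "-0.215 0 0 0 0.4" --pt "-0.223 0 0 0 0.4" --pt "-0.223 0 0 0 0.4" --pt "-0.223 0 0 0 0.4"

```text
time_s: 13.17
ee_pos: [574.2, 127.7, 6.7]
ee_rot: [180.0, 0.0, 86.0]
force: [0.3, 2.4, -0.1]
gripper_width: 36.8
gripper_force: 0.9
```

>>> servo_tool --pt "0.02 0 0 0 0.4" --pt "0.06 0 0 0 0.4" --pt "0.12 0 0 0 0.4" --pt "0.18 0 0 0 0.4" --pt "0.223 0 0 0 0.4" --pt "0.223 0 0 0 0.4" --pt "0.223 0 0 0 0.4" --pt "0.223 0 0 0 0.4"

```text
time_s: 13.83
ee_pos: [577.1, 172.1, 6.6]
ee_rot: [-180.0, 0.0, 86.0]
force: [-0.4, -0.3, 0.2]
gripper_width: 36.5
gripper_force: 0.0
```

```bash
python3 look.py 6
```

```text
13.8333 [577.07844253 172.13629953   6.60043146] [[245, 184, 110, 21, 1440]]
[ 10   9   9  10   9  10  12  16  15  16  15  11  10  12   8   8   8   8
   8   8   9   9   8  11  36  69  86  88  89 100 113 127 135 137 137 135
 136 136 133 125]
[146 145 143 144 144 146 145 144 144 144 144 143 144 144 143 143 146 144
 145 144 143 145 144 143 144 142 140 137 136 136 140 142 142 137 104  44
  15  15  15  14  15  14  14  15  14]
```

The apparent length went from 106 to 110 px, so the paddle has tipped level. The balance point is just inside the blade-side dowel. I'll push about 5 mm further at paddle height to centre it.

>>> servo_tool --pt "0 0 -0.08 0 0.4" --pt "0 0 -0.15 0 0.4" --pt "0 0 -0.16 0 0.4" --pt "-0.06 0 -0.16 0 0.4" --pt "-0.12 0 -0.16 0 0.4" --pt "-0.17 0 -0.16 0 0.4" --pt "-0.2 0 -0.16 0 0.4" --pt "-0.215 0 -0.16 0 0.4" --pt "-0.225 0 -0.16 0 0.4" --pt "-0.235 0 -0.16 0 0.4" --pt "-0.243 0 -0.16 0 0.4" --pt "-0.25 0 -0.16 0 0.4" --pt "-0.25 0 -0.16 0 0.4"

```text
time_s: 14.97
ee_pos: [573.8, 122.2, 38.7]
ee_rot: [180.0, 0.0, 86.0]
force: [-0.3, 0.7, -0.7]
gripper_width: 36.4
gripper_force: 0.5
```

>>> servo_tool --pt "0.02 0 0 0 0.4" --pt "0.06 0 0 0 0.4" --pt "0.12 0 0 0 0.4" --pt "0.2 0 0 0 0.4" --pt "0.3 0 0 0 0.4" --pt "0.35 0 0 0 0.4" --pt "0.35 0 0 0 0.4" --pt "0.35 0 0 0 0.4" --pt "0.35 0 0 0 0.4"

```text
time_s: 15.72
ee_pos: [578.4, 191.7, 38.6]
ee_rot: [-180.0, 0.0, 86.0]
force: [0.0, 0.0, -0.4]
gripper_width: 36.7
gripper_force: 0.0
```

```bash
python3 look.py 7; python3 -c "
from h import *
import cv2
im=vision.grab_frame('scene');cv2.imwrite('pics/s7.png',cv2.resize(im[160:280,240:400],None,fx=5,fy=5,interpolation=cv2.INTER_CUBIC)[:,:,::-1])
f=lambda x,y,z:tuple((np.array(proj('scene',[x,y,z]))-[240,160])*5)
print([np.round(f(577+d,105,z)) for z in(0,42,58) for d in(-28,28)])"
```

```text
15.7167 [578.39066126 191.676461    38.5859499 ] [[246, 182, 112, 23, 1476]]
[ 12   9   8   8   8   7   8   8   8   8   9   8   9   8   9   8   8   9
   9   8  10   9  10  12  11  23  80 130 144 143 143 143 142 136 130 125
 124 124 124 124]
[146 145 146 146 145 144 145 146 144 144 145 144 145 144 145 144 144 146
 144 145 143 143 143 144 144 144 142 142 144 143 140 136 135 136 137 139
 128  87  35  15  15  14  15  14  15]
[array([180., 325.]), array([149., 275.]), array([174., 288.]), array([143., 238.]), array([172., 274.]), array([141., 224.])]
```

View pics/s7.png

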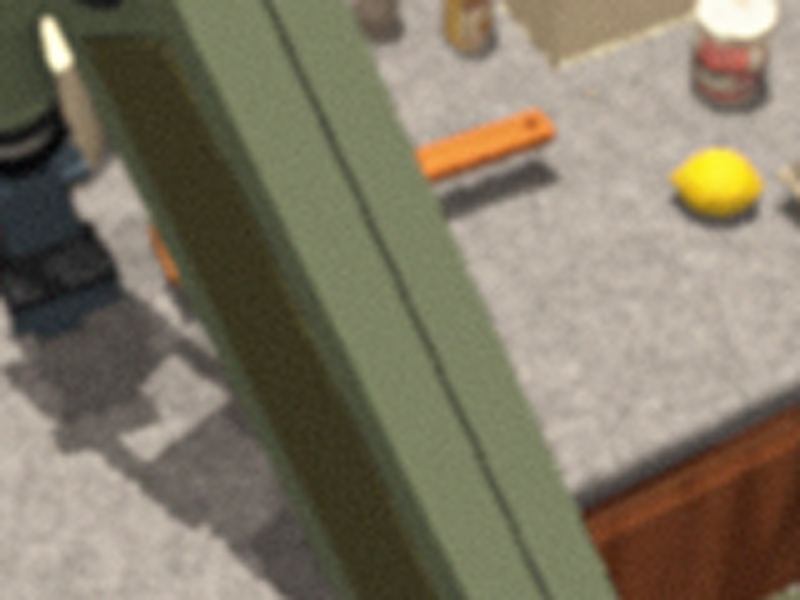

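Scene crop: the blade end at about (155,228)–(178,280) matches the predicted height of 42–58 mm. The handle end at (545,125) is clear of its shadow, so the paddle is level with the balance point near the rest's middle. I'll wait briefly and check that it stays put.

>>> servo_tool --pt "0.02 0 -0.05 0 0.4" --pt "0.05 0 -0.15 0 0.4" --pt "0.05 0 -0.25 0 0.4" --pt "0.05 0 -0.3 0 0.4" --pt "0.05 0 -0.3 0 0.4" --pt "0.05 0 -0.3 0 0.4" --pt "0.05 0 -0.3 0 0.4" --pt "0.05 0 -0.3 0 0.4" --pt "0.05 0 -0.3 0 0.4" --pt "0.05 0 -0.3 0 0.4" --pt "0.05 0 -0.3 0 0.4" --pt "0.05 0 -0.3 0 0.4"

```text
time_s: 16.82
ee_pos: [579.3, 202.0, 98.4]
ee_rot: [-180.0, 0.0, 86.0]
force: [0.1, 0.1, 0.6]
gripper_width: 36.5
gripper_force: 0.0
```

```bash
python3 look.py 8 && python3 -c "
import cv2;im=cv2.imread('pics/t8.png');cv2.imwrite('pics/c8.png',cv2.resize(im[165:245,220:370],None,fx=5,fy=5,interpolation=cv2.INTER_CUBIC))"
```

```text
16.8167 [579.2779484  201.97730661  98.39399955] [[246, 182, 112, 23, 1466]]
[ 10   8   9   9  10   8   9   9   8   8   9   8   7   8   8   9   8   9
   8  11  10  11  11  12  14  23  69 125 145 143 143 144 142 138 136 131
 125 123 123 124]
[145 146 145 146 146 144 145 146 145 144 145 144 144 146 146 144 144 145
 144 144 144 144 143 142 142 143 144 144 142 143 140 138 136 136 137 139
 128  86  35  15  14  14  15  15  15]
```

View pics/c8.png

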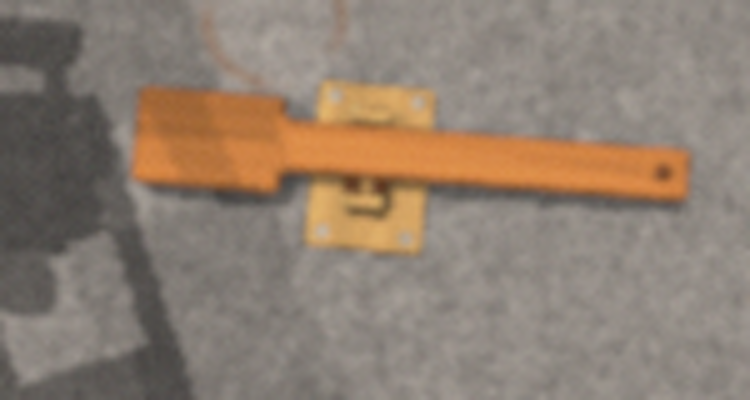

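The paddle hasn't moved: blade end at crop x≈135, handle end at x≈688, between the cheeks and level.

```bash
python3 -c "
from workcell import job_done
print(job_done())"
```

```text
the job is handed in; nothing more can be done
None
```

The paddle first leaned blade-down on the rest; I then pushed it gently along the edge, and it now balances level by itself between the cheeks, about 22 mm past mid-length, released and at rest, with the job handed in at about 17 s.

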